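# Stow the spare eyepiece in the push-latch drawer

### The job

Put the spare eyepiece that stands on the bench away in the microscope's drawer: press the drawer front in gently until its touch latch lets go and the drawer springs out, stand the eyepiece fully down in the empty round well, then push the drawer shut until it latches and stays shut by itself. Feel for the latch rather than forcing it, and leave everything else where it is.

Things in the scene. Friction and masses are not known exactly. Their poses are not given: they have to be found in the camera images.
- eyepiece: Spare microscope eyepiece standing on the bench, 50 mm tall: a bright steel barrel 23 mm across and 24 mm long below, a black head 31 mm across and 26 mm tall above (top 4 mm tapered to 27 mm). About 60 g; must not be forced into its well (20 N). Origin: centre of its foot, z up. The small bottle and the can nearby may have swapped places with it.
- drawer (a joint): How far the drawer stands out from latched, m: 0 latched (start), 0.09 sprung out to its end stop, negative pressed in. Push-push latch: press past 0 beyond its trip point, then let go: a latched drawer springs out by itself in 0.6 s, an open one stays shut at 0. The trip lies 2.5 to 11.5 mm past 0, set unlike each time and unseen; an end stop 0.5 to 1.5 mm past the trip can be felt.
- front_mid (a point): Middle of the drawer front's outer face, 60 mm above the bench; moves with the drawer. Plain white panel, 212 mm wide, 16 mm thick, 4 to 88 mm above the bench, 14 mm in front of the box when latched. x points into the box (press so), y left, z up. Its spring resists with 1.6 N when out, 2.5 N at the latch, 3 to 5 N while moved; at the end stop force climbs steeply. Over 12 N there harms it.
- well (a point): Centre of the mouth of the empty well, the middle one of three, 48 mm above the bench, 58 mm behind the front's outer face; axes as front_mid, moves with the drawer, open to view only when that is out. 26 mm bore, 2 mm chamfer, 26 mm deep, in a grey block. The eyepiece stands in it barrel down, its head's shoulder on the block (foot 24 mm below this point). The front rises 40 mm above the block.
- cabinet: Low pale-wood drawer box, fixed on the bench: 90 mm high, 270 mm deep, 331 mm wide, its top clear. Origin: on the bench at the box's front edge, under the middle of the drawer; x points into the box, y left. The drawer's opening, 200 mm wide, spans y from -0.1 to 0.1; left of it is an open pigeonhole with boxes. With the drawer out the well is 62 mm in front of the box's edge.
- drawer_unit: Runners and latch in the box, with the drawer on them (a force on it means one on the drawer). Fixed; axes and origin as the cabinet's but for up to 1 mm in depth, which differs each time. The front's outer face is at x = -0.030 when latched.
- well_left (a point): Centre of the mouth of the left well of the drawer (60 mm to +y of well), taken by an objective.
- well_right (a point): Centre of the mouth of the right well of the drawer (60 mm to -y of well), taken by an objective.
- objective_long: Steel objective, 44 mm tall, 23 mm in diameter, nose up in the left well of the drawer. Origin: centre of its foot. To be left there.
- objective_short: Steel objective, 34 mm tall, 23 mm in diameter, nose up in the right well of the drawer. Origin: centre of its foot. To be left there.
- dropper: Bystander: small amber glass bottle with a black cap, 30 mm in diameter, 62 mm tall. Origin: centre of its foot.
- lens_can: Bystander: clear plastic can with a wider black lid, 39 mm in diameter, 58 mm tall. Origin: centre of its foot.
- beaker: Bystander: small glass beaker, 48 mm across the rim, 62 mm tall. Origin: centre of its foot.
- petri: Bystander: covered glass dish, 95 mm in diameter, 17 mm tall. Origin: centre of its underside.
- slide_box: Bystander: closed wooden slide box, 87 x 107 x 34 mm. Origin: centre of its underside.
There are look-alikes about, which are no part of the job. Leave any red look-alike of the eyepiece alone.

How it is judged (in metres and radians):
On the way, in this order (a step that is already met when the one before it is completed fails the run):
1. the latch has let go and the drawer stands sprung out (value of joint drawer above 0.08 m), for 0.2 s.
2. the eyepiece is seated in the empty well of the open drawer and let go (horizontal distance between eyepiece and well below 0.004 m and z of eyepiece in the frame of well below -0.021 m and angle between eyepiece's own z axis and vertical below 0.12 rad and value of joint drawer above 0.06 m and contact force between the fingers and eyepiece below 0.1 N), for 0.2 s.
At the end, for the whole second after the job is handed in: The drawer is latched shut by itself (within 2 mm of its latched place, at rest), the eyepiece stands in the middle well: within 4 mm of its centre, foot at least 21 mm below its mouth, upright within 0.12 rad, at rest; both objectives are still in their wells (within 6 mm) (value of joint drawer between -0.002 and 0.002 m and velocity of joint drawer between -0.01 and 0.01 m/s and horizontal distance between eyepiece and well below 0.004 m and z of eyepiece in the frame of well below -0.021 m and angle between eyepiece's own z axis and vertical below 0.12 rad and linear speed of eyepiece below 0.02 m/s and horizontal distance between objective_long and well_left below 0.006 m and horizontal distance between objective_short and well_right below 0.006 m); the robot touches nothing.
It fails at once if the robot forces the latch: presses with more than 12 N on the drawer while it is within 20 mm of latched or pressed in (value of joint drawer below 0.02 m and contact force between any of the fingers, the arm and drawer_unit above 12 N).
It fails at once if the eyepiece is forced against the drawer with more than 20 N (contact force between eyepiece and drawer_unit above 20 N).
It fails at once if another thing on the bench is shifted by more than 20 mm (distance of any of dropper, lens_can, beaker, petri, slide_box from where it was at the start of the episode above 0.02 m).
It also fails if it takes over 70 s, if anything falls off the work surface, if the arm or the gripper's body presses on something with over 40 N, if the wrist force passes 120 N, or if a joint passes its speed limit or range.

### The arm

A 6-joint arm with a two-finger parallel gripper is mounted at the origin on the work surface. World frame = base frame: x ahead of the robot, y to its left, z up, the work surface at z = 0. Lengths are in m, angles in degrees, forces in N, time in s.
With the tool pointing down it reaches from about 0.25 to 0.725 m from the base axis. Payload 9.7 kg.
Tool frame: the origin (TCP) lies between the finger pads; the fingertips stand 19 mm ahead of it and the grasp point (between the pads) is the TCP; z points along the fingers, y is the line along which they close (so a half turn about z gives the same grasp; the last joint's range is limited). The gripper opens to 85 mm and grips with 20 to 120 N. Pads are 22 mm wide; open, the fingers measure 114 mm over their backs; the gripper's body (76 mm by 85 mm) begins 54 mm behind the grasp point. The pads swing forward as they close: fully open they stand 13 mm farther back than shut.
Start: joints at [-69.156, 4.979, 10.078, 95.1, 0, 90], TCP at [0.196, -0.514, 0.25] pointing down, gripper open.
Joint ranges: [-179.16, 179.16], [-48.56, 103.87], [-65.8, 70.77], [-126.05, 130.52], [-82.76, 87.17], [-180, 180]. Speed limits (degrees/s): [127.2, 127.2, 147.25, 180, 180, 180].

### API

Orientations are given as [roll, pitch, yaw] about the fixed x, y, z axes, in that order (R = Rz(yaw) Ry(pitch) Rx(roll)).
In Python, from workcell import telemetry, camera, calibration, workorder gives the robot as it stands.
- The arm moves only by the tool play_rows, never from a script. Its argument "increments" is a list of rows, each a list of 3 entries, a list of its own where there are three numbers: the shift along the tool's x, y, z in mm, then the turn, a rotation vector about the tool's x, y, z in degrees, then the closure, from 0 (fully open) to 1 (shut). In form: [[[x, y, z], [ax, ay, az], jaw], ...]. A call has 1 to 20 rows; each row is the pose to reach, as a shift and turn from the pose commanded when the call began, along the tool's axes at that moment; what a row does not reach only later rows make up. A row lasts 1/10 s, in which the tool goes at most 50 mm and 8.59 degrees, less where a joint would pass 70% of its speed; a pose out of reach is approached as far as the arm can. A call with a gripper value outside its range is refused whole. The fingers move at their own pace and stop on an object; "grip_force" is the grip in N (left out, the last holds). Time passes only in rows, so rows that repeat a pose let the fingers close. It gives the time, the measured TCP pose, the force, the opening and the grip force at its end, in the units of the state.
- telemetry.get_obs(): the state, without advancing time (a new reading comes with each control period).
- camera(name): name is "side" or "top"; returns (picture, depth): 480x640x3 uint8, red, green, blue; 480x640 float32, m along the optical axis (not along the pixel's ray), 0 where there is no reading.
- calibration(name): a dict with "vertical_fov" (degrees; the focal length in pixels is half the picture's height over the tangent of half this angle, whatever the lens; pixels are square), "cx", "cy" (the principal point, pixels), "rvec" (rotation vector, rad) and "tvec" (3), from world to camera coordinates, as OpenCV has them. Camera axes: x right, y down, z forward; pixel columns grow to the right and rows downward; lengths in m; the calibration is good to about 2 mm. A picture is of the moment at which its call begins. calibration takes no time and is no camera call.
- workorder.job_done(): hands the job in; it is judged then, once.
The state is a dict: "time": time; "q": joint angles; "qd": joint speeds; "joint_efforts": joint torques, N m; "ee_pos": TCP position; "tcp_rot": TCP orientation; "wrist_force": force on the tool from outside, world axes, zero at the start; "torque": the same for the moment, N m; "opening": finger opening in m; "grasp_force": force on a finger pad.
Only numpy, scipy, OpenCV 4.12 (cv2) and the standard library are available. Lean on these libraries where they do the work, as an engineer would, in place of code of your own. Each camera call takes 0.05 s, during which the arm holds its last target. There are 200 camera calls.

## Working session

There is one attempt and no reset: what is moved stays moved. The work goes in short steps, Python scripts to look and compute and a tool call to move; the robot and the scene stay as the last step left them, time stands still between calls to the robot, and variables do not carry over. Pictures are saved under pics/ and viewed, at most 10 in all, crops included, and the job is handed in when it is done.

Besides the shell and the picture viewer there is one more tool, called by a JSON object that holds its "method" and its "body". play_rows: Moves the arm, as the interface text tells. Its arguments: {"type":"object","properties":{"increments":{"type":"array"},"grip_force":{"type":"number"}},"required":["increments"]}

```bash
mkdir -p pics; cat > h.py <<'E'
import numpy as np,cv2
from workcell import telemetry,camera,calibration,workorder
def cal(n):
    c=calibration(n);f=240/np.tan(np.radians(c['vertical_fov'])/2)
    R=cv2.Rodrigues(np.array(c['rvec'],float))[0];t=np.array(c['tvec'],float)
    return f,c['cx'],c['cy'],R,t,c
def cloud(n,d):
    f,cx,cy,R,t,_=cal(n);v,u=np.mgrid[:480,:640]
    P=np.stack([(u-cx)/f*d,(v-cy)/f*d,d],-1)
    return (P-t)@R
def ray(n,u,v,z):
    f,cx,cy,R,t,_=cal(n);C=-R.T@t;r=R.T@np.array([(u-cx)/f,(v-cy)/f,1]);return C+r*(z-C[2])/r[2]
E
python3 - <<'E'
from h import *
for n in('side','top'):
    p,d=camera(n);np.savez('/tmp/'+n,p=p,d=d);cv2.imwrite(f'pics/{n}0.png',p[:,:,::-1])
    c=cal(n);print(n,{k:v for k,v in c[5].items()},-c[3].T@c[4])
print(telemetry.get_obs())
E
```

```text
side {'vertical_fov': 45.08881145454996, 'cx': 313.532426394305, 'cy': 244.72180478548094, 'rvec': array([ 2.11173993, -0.49624288,  0.27366766]), 'tvec': array([-0.48095462,  0.181685  ,  1.00749765])} [ 0.09543824 -0.87455543  0.71093084]
top {'vertical_fov': 44.47095589503891, 'cx': 314.0288048554613, 'cy': 244.41865485105683, 'rvec': array([ 2.14652755, -2.1240541 ,  0.19159259]), 'tvec': array([-0.03022278,  0.5355444 ,  1.3189796 ])} [ 0.30296562 -0.01545507  1.39118704]
{'time': 0.1, 'q': array([-6.91542926e+01,  5.00716145e+00,  1.00407237e+01,  9.50991522e+01,
       -1.74560163e-03,  8.99998227e+01]), 'qd': array([-0.06706475, -0.00736734,  0.17049337, -0.01488849, -0.04602627,
       -0.03371072]), 'joint_efforts': array([ 2.36678403e-03, -5.21564054e+01,  4.65651977e+01,  1.60637079e-02,
        9.39895244e-05, -2.70473180e-06]), 'ee_pos': array([ 0.19565036, -0.51384084,  0.24967699]), 'tcp_rot': array([-1.79934410e+02,  1.74539749e-03,  2.08458867e+01]), 'wrist_force': array([ 0.22453853,  0.64910096, -0.22745675]), 'torque': array([-0.00388071, -0.01298484,  0.00750506]), 'grasp_force': 0.0, 'opening': 0.08570022929808949}
```

View pics/side0.png

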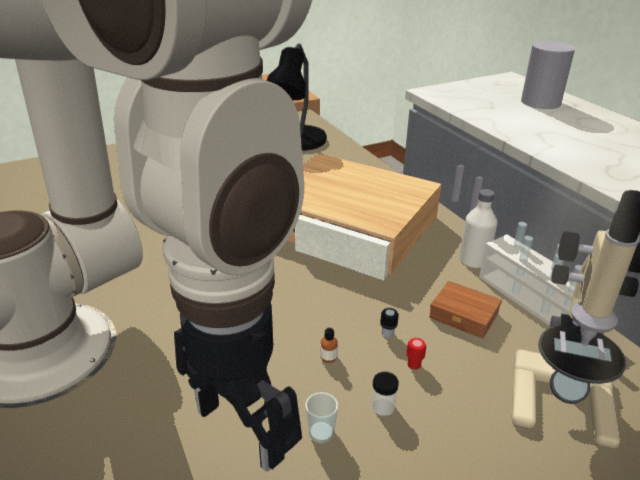

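View pics/top0.png

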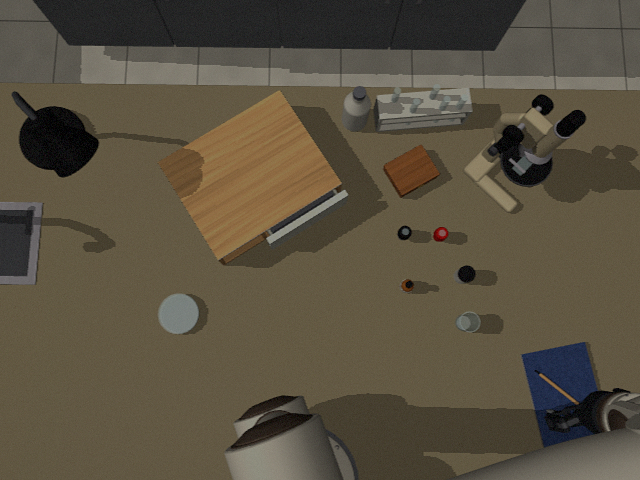

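The side view shows the eyepiece at (389,320), with the red look-alike at (416,352). The bottle is at (329,347), the can at (385,394), and the drawer front around (343,245). In the top view the eyepiece is at (404,233), the box front edge runs from (222,262) to (341,184), and the white front runs from (268,240) to (346,195).

```bash
python3 - <<'E'
from h import *
T=np.load('/tmp/top.npz');S=np.load('/tmp/side.npz')
ct=cloud('top',T['d']);cs=cloud('side',S['d'])
# eyepiece: points above bench near pixel
for nm,c,u,v in(('top',ct,404,233),('side',cs,389,320)):
    w=c[v-22:v+22,u-16:u+17].reshape(-1,3);
    for lo,hi in((.04,.055),(.008,.02)):
        m=w[(w[:,2]>lo)&(w[:,2]<hi)];print(nm,lo,len(m),m.mean(0) if len(m) else '',m.min(0),m.max(0))
for nm,I,u,v in(('top',T,404,233),('side',S,389,320)):
    g=I['p'][v-16:v+17,u-16:u+17].max(2);
    m=(g<45).astype(np.uint8);n,l,s,ce=cv2.connectedComponentsWithStats(m)
    print(nm,s[1:],ce[1:]+[u-16,v-16])
# cabinet top
z=ct[...,2];p=T['p'].astype(int)
m=((z>.08)&(z<.1)).astype(np.uint8);m[:,:150]=0;m[300:]=0;m[:,352:]=0
n,l,s,ce=cv2.connectedComponentsWithStats(m);k=1+s[1:,4].argmax();print(s[k])
wood=((l==k)&(p[...,0]-p[...,2]>35))
print('topz',np.median(z[wood]))
P=ct[wood][:,:2].astype(np.float32)*1000
r=cv2.minAreaRect(P);print('wood rect',r,cv2.boxPoints(r))
# white front
wh=((p.max(2)-p.min(2)<45)&(p.min(2)>90)&(z>.06)&(z<.1));wh[:185]=0;wh[250:]=0;wh[:,:255]=0;wh[:,352:]=0
Q=ct[wh]; print('front',len(Q),Q.mean(0)); r=cv2.minAreaRect(Q[:,:2].astype(np.float32)*1000);print(r,cv2.boxPoints(r))
# front face by side
ps=S['p'].astype(int);zs=cs[...,2]
w=((ps.max(2)-ps.min(2)<40)&(ps.min(2)>110)&(zs>.01)&(zs<.08));w[:210]=0;w[280:]=0;w[:,:290]=0;w[:,395:]=0
F=cs[w];ctr=F.mean(0);n_=np.linalg.svd(F-ctr)[2][2];print('face',len(F),ctr,n_,np.std((F-ctr)@n_),'z',F[:,2].min(),F[:,2].max())
E
```

```text
top 0.04 127 [ 0.56680468 -0.23591776  0.04999571] [ 0.55315289 -0.25108078  0.0406393 ] [ 0.58161201 -0.22134619  0.05469311]
top 0.008 21 [ 0.57685568 -0.24665565  0.0093299 ] [ 0.52135901 -0.2797182   0.00804757] [ 0.61677013 -0.20434693  0.01357958]
side 0.04 213 [ 0.56591624 -0.24015296  0.04793337] [ 0.55176645 -0.25246056  0.04007409] [ 0.58368401 -0.22285237  0.0529946 ]
side 0.008 60 [ 0.56421699 -0.24377455  0.0135309 ] [ 0.55686675 -0.24926489  0.00803731] [ 0.57769072 -0.23325948  0.01984233]
top [[ 10   9  14  14 111]] [[403.87387387 232.97297297]]
side [[  8   6  17  19 221]] [[388.80090498 320.37556561]]
[  158    90   185   171 16421]
topz 0.09147833936295406
wood rect ((694.838134765625, 125.56332397460938), (273.00128173828125, 331.47418212890625), 33.19130325317383) [[489.87744  189.53459 ]
 [671.3384   -87.85872 ]
 [899.7988    61.592056]
 [718.3379   338.98535 ]]
front 613 [ 0.59272776 -0.00749819  0.08937123]
((599.7198486328125, -5.1236572265625), (30.961013793945312, 211.8156280517578), 32.771183013916016) [[ 529.3769     75.548386]
 [ 644.0296   -102.55444 ]
 [ 670.0628    -85.7957  ]
 [ 555.4101     92.30713 ]]
face 2689 [ 0.5930241  -0.01741948  0.0455484 ] [ 0.83799822  0.54546688 -0.0149951 ] 0.009490440383907341 z 0.010058090560801187 0.0799466432351712
```

```bash
cat >> h.py <<'E'
from scipy.spatial.transform import Rotation as Ro
U=np.array([np.cos(np.radians(33)),np.sin(np.radians(33)),0]);W=np.array([-U[1],U[0],0])
def uw(p):return np.array([p[:2]@U[:2],p[:2]@W[:2]])*1000
def go(u,w,z,yaw=33):
    o=telemetry.get_obs();R=Ro.from_euler('xyz',o['tcp_rot'],degrees=True);R1=Ro.from_euler('xyz',[180,0,yaw],degrees=True)
    T=(U*u+W*w)/1000+[0,0,z/1000];print('shift',(R.inv().apply(T-o['ee_pos'])*1000).round(1),'rot',(R.inv()*R1).as_rotvec(degrees=True).round(2),'now uwz',uw(o['ee_pos']).round(1),o['ee_pos'][2],'F',o['wrist_force'].round(2),o['time'])
E
python3 - <<'E'
from h import *
print('eye',uw(np.array([.5665,-.238])))
print('ray',[uw(ray('top',403.9,233,.05)),uw(ray('side',388.8,320.4,.038))])
go(430,-331.5,250)
E
```

```text
eye [ 345.48278641 -508.14160851]
ray [array([ 346.18891684, -503.40772188]), array([ 340.71319625, -511.13504052])]
shift [ 490.2 -316.3    0. ] rot [-7.000e-02 -1.000e-02 -1.215e+01] now uwz [-115.8 -537.5] 0.24967699461764398 F [ 0.22  0.65 -0.23] 0.1
```

{"method": "play_rows", "body": {"increments": [[[45,-29,0],[0,0,-3],1],[[90,-58,0],[0,0,-6],1],[[135,-87,0],[0,0,-9],1],[[180,-116,0],[0,0,-12.15],1],[[225,-145,0],[0,0,-12.15],1],[[270,-174,0],[0,0,-12.15],1],[[315,-203,0],[0,0,-12.15],1],[[360,-232,0],[0,0,-12.15],1],[[405,-261,0],[0,0,-12.15],1],[[450,-290,0],[0,0,-12.15],1],[[490,-316,20],[0,0,-12.15],1],[[490,-316,65],[0,0,-12.15],1],[[490,-316,110],[0,0,-12.15],1],[[490,-316,155],[0,0,-12.15],1],[[490,-316,190],[0,0,-12.15],1],[[490,-316,190],[0,0,-12.15],1]], "grip_force": 20}}

```text
time: 1.7
ee_pos: [0.5377, -0.0438, 0.0546]
tcp_rot: [-179.7, 0.4, 33.0]
wrist_force: [-0.5, 0.4, 0.6]
opening: 0.0001
grasp_force: 0.0
```

```bash
python3 - <<'E'
from h import *
go(470,-331.5,60)
p,d=camera('side');cv2.imwrite('pics/s1.png',cv2.resize(p[150:350,200:460,::-1],(780,600)))
E
```

```text
shift [42.9  1.9 -5.7] rot [-0.34  0.44  0.02] now uwz [ 427.1 -329.6] 0.05459898225438354 F [-0.53  0.38  0.63] 1.7
```

View pics/s1.png

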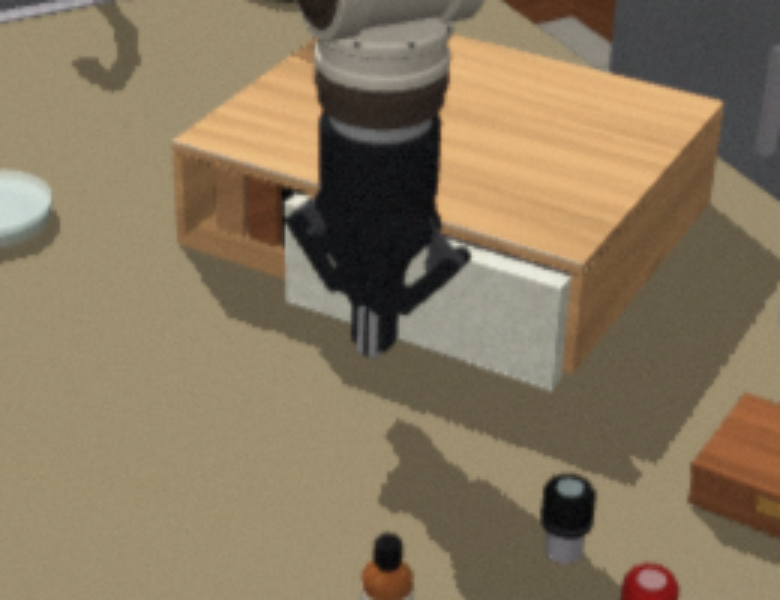

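The closed gripper stands in front of the drawer's middle, at (375,330) in the crop, and nothing is in its way. Now I approach the front.

{"method": "play_rows", "body": {"increments": [[[15,0,-5],[0,0,0],1],[[28,0,-5],[0,0,0],1],[[36,0,-5],[0,0,0],1],[[40,0,-5],[0,0,0],1],[[40,0,-5],[0,0,0],1],[[40,0,-5],[0,0,0],1]]}}

```text
time: 2.35
ee_pos: [0.5745, -0.0226, 0.0653]
tcp_rot: [-180.0, 0.0, 33.0]
wrist_force: [0.0, 0.3, 0.5]
opening: 0.0001
grasp_force: 0.0
```

{"method": "play_rows", "body": {"increments": [[[1,0,0],[0,0,0],1],[[2,0,0],[0,0,0],1],[[3,0,0],[0,0,0],1],[[3,0,0],[0,0,0],1]]}}

```text
time: 2.75
ee_pos: [0.5772, -0.021, 0.0653]
tcp_rot: [-180.0, 0.0, 33.0]
wrist_force: [-0.5, -0.5, 0.2]
opening: -0.0003
grasp_force: 0.0
```

{"method": "play_rows", "body": {"increments": [[[1,0,0],[0,0,0],1],[[2,0,0],[0,0,0],1],[[3,0,0],[0,0,0],1],[[3,0,0],[0,0,0],1]]}}

```text
time: 3.15
ee_pos: [0.5798, -0.0193, 0.0654]
tcp_rot: [180.0, 0.0, 33.0]
wrist_force: [-2.4, -1.2, 2.4]
opening: 0.0001
grasp_force: 0.0
```

```bash
python3 - <<'E'
from h import *
go(470,-331.5,60)
E
```

```text
shift [-5.8 -0.5  5.4] rot [ 0.01  0.   -0.01] now uwz [ 475.8 -332. ] 0.06535561088814054 F [-2.41 -1.18  2.42] 3.15
```

{"method": "play_rows", "body": {"increments": [[[0.5,0,0],[0,0,0],1],[[1,0,0],[0,0,0],1],[[1,0,0],[0,0,0],1]]}}

```text
time: 3.45
ee_pos: [0.5807, -0.0187, 0.0654]
tcp_rot: [180.0, -0.0, 33.0]
wrist_force: [-1.9, -1.4, 2.5]
opening: -0.0004
grasp_force: 0.0
```

{"method": "play_rows", "body": {"increments": [[[0.5,0,0],[0,0,0],1],[[1,0,0],[0,0,0],1],[[1,0,0],[0,0,0],1]]}}

```text
time: 3.75
ee_pos: [0.5816, -0.0182, 0.0653]
tcp_rot: [180.0, -0.0, 33.0]
wrist_force: [-2.6, -1.5, 2.8]
opening: 0.0002
grasp_force: 0.0
```

{"method": "play_rows", "body": {"increments": [[[0.4,0,0],[0,0,0],1],[[0.8,0,0],[0,0,0],1],[[0.8,0,0],[0,0,0],1]]}}

```text
time: 4.05
ee_pos: [0.5822, -0.0177, 0.0653]
tcp_rot: [180.0, -0.0, 33.0]
wrist_force: [-2.6, -1.8, 3.9]
opening: -0.0001
grasp_force: 0.0
```

{"method": "play_rows", "body": {"increments": [[[0.4,0,0],[0,0,0],1],[[0.8,0,0],[0,0,0],1],[[0.8,0,0],[0,0,0],1]]}}

```text
time: 4.35
ee_pos: [0.5829, -0.0173, 0.0654]
tcp_rot: [180.0, -0.0, 33.0]
wrist_force: [-1.5, -1.3, 3.8]
opening: 0.0001
grasp_force: 0.0
```

{"method": "play_rows", "body": {"increments": [[[0.4,0,0],[0,0,0],1],[[0.8,0,0],[0,0,0],1],[[0.8,0,0],[0,0,0],1]]}}

```text
time: 4.65
ee_pos: [0.5835, -0.0169, 0.0653]
tcp_rot: [180.0, -0.0, 33.0]
wrist_force: [-2.1, -0.8, 3.6]
opening: -0.0
grasp_force: 0.0
```

{"method": "play_rows", "body": {"increments": [[[0.4,0,0],[0,0,0],1],[[0.8,0,0],[0,0,0],1],[[0.8,0,0],[0,0,0],1]]}}

```text
time: 4.95
ee_pos: [0.5842, -0.0164, 0.0653]
tcp_rot: [180.0, -0.0, 33.0]
wrist_force: [-2.3, -2.4, 2.7]
opening: -0.0
grasp_force: 0.0
```

{"method": "play_rows", "body": {"increments": [[[0.4,0,0],[0,0,0],1],[[0.8,0,0],[0,0,0],1],[[0.8,0,0],[0,0,0],1]]}}

```text
time: 5.25
ee_pos: [0.5849, -0.016, 0.0653]
tcp_rot: [180.0, -0.0, 33.0]
wrist_force: [-2.0, -2.0, 4.4]
opening: -0.0
grasp_force: 0.0
```

{"method": "play_rows", "body": {"increments": [[[0.4,0,0],[0,0,0],1],[[0.8,0,0],[0,0,0],1],[[0.8,0,0],[0,0,0],1]]}}

```text
time: 5.55
ee_pos: [0.5856, -0.0155, 0.0653]
tcp_rot: [180.0, -0.0, 33.0]
wrist_force: [-2.3, -2.2, 3.4]
opening: -0.0001
grasp_force: 0.0
```

{"method": "play_rows", "body": {"increments": [[[0.4,0,0],[0,0,0],1],[[0.8,0,0],[0,0,0],1],[[0.8,0,0],[0,0,0],1]]}}

```text
time: 5.85
ee_pos: [0.5862, -0.0151, 0.0653]
tcp_rot: [-180.0, -0.0, 33.0]
wrist_force: [-1.8, -1.6, 4.4]
opening: -0.0001
grasp_force: 0.0
```

{"method": "play_rows", "body": {"increments": [[[0.4,0,0],[0,0,0],1],[[0.8,0,0],[0,0,0],1],[[0.8,0,0],[0,0,0],1]]}}

```text
time: 6.15
ee_pos: [0.5869, -0.0147, 0.0653]
tcp_rot: [-180.0, -0.0, 33.0]
wrist_force: [-1.7, -1.4, 3.7]
opening: 0.0001
grasp_force: 0.0
```

{"method": "play_rows", "body": {"increments": [[[0.4,0,0],[0,0,0],1],[[0.8,0,0],[0,0,0],1],[[0.8,0,0],[0,0,0],1]]}}

```text
time: 6.45
ee_pos: [0.5874, -0.0143, 0.0653]
tcp_rot: [180.0, 0.0, 33.0]
wrist_force: [-2.9, -2.5, 4.4]
opening: 0.0001
grasp_force: 0.0
```

{"method": "play_rows", "body": {"increments": [[[0.25,0,0],[0,0,0],1],[[0.5,0,0],[0,0,0],1],[[0.5,0,0],[0,0,0],1]]}}

```text
time: 6.75
ee_pos: [0.5874, -0.0143, 0.0653]
tcp_rot: [-180.0, 0.1, 33.0]
wrist_force: [-5.8, -3.8, 6.2]
opening: -0.0002
grasp_force: 0.0
```

The end stop is felt: the position held still while the force rose to about 7 N. I release now.

{"method": "play_rows", "body": {"increments": [[[-40,0,0],[0,0,0],1],[[-85,0,-5],[0,0,0],1],[[-130,0,-15],[0,0,0],0.8],[[-145,15,-60],[0,0,0],0.4],[[-145,60,-80],[0,0,0],0.4],[[-145,105,-80],[0,0,0],0.4],[[-145,150,-80],[0,0,0],0.4],[[-145,174,-80],[0,0,0],0.4],[[-145,174,-80],[0,0,0],0.4],[[-145,174,-80],[0,0,0],0.4]]}}

```text
time: 7.75
ee_pos: [0.561, -0.2388, 0.1444]
tcp_rot: [-179.9, 0.0, 33.0]
wrist_force: [-0.5, -0.4, -0.1]
opening: 0.0514
grasp_force: 0.0
```

```bash
python3 - <<'E'
from h import *
o=telemetry.get_obs();print(o['opening'])
for n in('top','side'):
    p,d=camera(n);np.savez('/tmp/'+n+'2',p=p,d=d);cv2.imwrite(f'pics/{n}2.png',p[:,:,::-1])
go(345,-507,46)
cv2.imwrite('pics/t2.png',np.hstack([cv2.resize(x,(400,600)) for x in(cv2.imread('pics/top2.png')[140:320,230:440],cv2.imread('pics/side2.png')[180:380,260:430])]))
E
```

```text
0.05141784825940092
shift [ 4.3  2.  99.1] rot [-0.04 -0.    0.03] now uwz [ 340.7 -505. ] 0.1451145425949824 F [0.08 0.25 0.75] 7.85
```

View pics/t2.png

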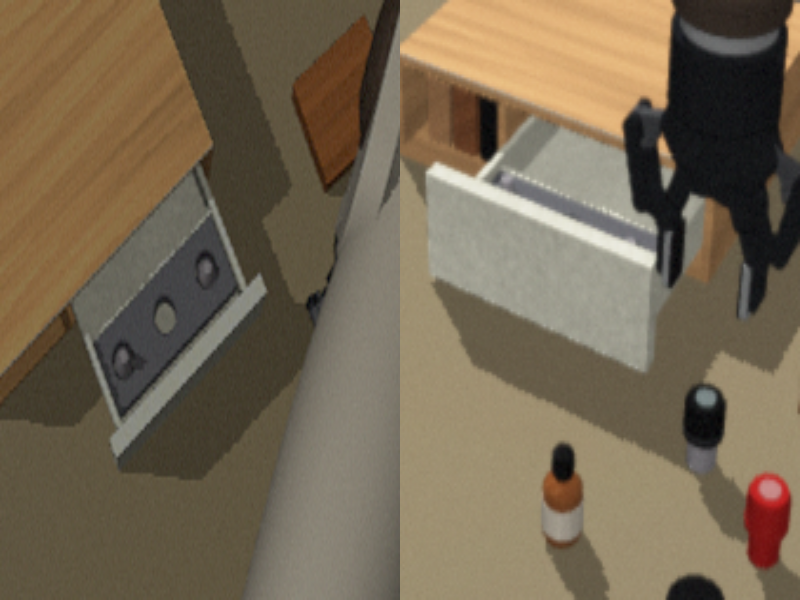

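The drawer is out. The empty well shows at about top pixel (317,235) between the two objectives, and the eyepiece is between the fingers at about side pixel (390,325). Next I measure both more precisely.

```bash
python3 - <<'E'
from h import *
T=np.load('/tmp/top2.npz');T0=np.load('/tmp/top.npz');S=np.load('/tmp/side2.npz')
# eyepiece, glass spot
def spot(p,u,v,r,bright):
    g=p[v-r:v+r+1,u-r:u+r+1].max(2).astype(int)
    m=(g>bright) ;return m,g
def comp(m,u0,v0):
    n,l,s,ce=cv2.connectedComponentsWithStats(m.astype(np.uint8));return [(s[i,:5].tolist(),(ce[i]+[u0,v0]).round(2)) for i in range(1,n) if s[i,4]>4]
for nm,p,u,v in(('top',T0['p'],404,233),('side',S['p'],390,313)):
    g=p[v-5:v+6,u-5:u+6].max(2); 
    for _,c in comp(g>60,u-5,v-5): print(nm,_,c,uw(ray(nm,*c,.05)))
# black head silhouettes
for nm,p,u,v in(('top',T0['p'],404,233),('side',S['p'],390,320)):
    g=p[v-16:v+17,u-14:u+15].max(2)
    for s,c in comp(g<50,u-14,v-16):
        print(nm,s,c,uw(ray(nm,*c,.05 if nm=='top' else .037)))
# well: bright floor/hole in dark block
p=T['p'];g=p[...,:].astype(int)
sub=g[222:250,302:334]; c=cloud('top',T['d'])
print(sub.sum(2)//3)
zz=c[222:250,302:334,2];print((zz*1000).astype(int)[::2,::2])
E
```

```text
top [3, 0, 7, 7, 38] [405.05 231.34] [ 348.0228641  -507.87551087]
side [0, 0, 11, 8, 62] [390.06 311.5 ] [ 350.47815132 -508.158369  ]
top [8, 9, 14, 14, 114] [403.99 232.95] [ 346.17503558 -503.6513334 ]
side [5, 5, 17, 20, 243] [388.57 320.05] [ 342.45739217 -509.99338681]
[[103 100 102 103  94  98 119 140 120  77  63  66  70  62  70  66  67  72
   69  68  70  72  67  69  72  69  66  67  70  66  70  56]
 [103 103 100  99  97 101 111 102  79  63  70  71  66  66  69  71  67  68
   68  67  68  71  68  69  71  68  66  71  68  71  61  38]
 [ 99 100 102  93  97  98  80  61  65  67  65  70  66  71  69  68  69  71
   68  67  67  73  68  69  69  70  72  71  71  72  65  50]
 [101 100 122 121  80  65  69  71  71  66  69  69  71  65  72  72  70  65
   71  70  68  65  70  69  66  70  75  67  68  70  72  72]
 [ 99 120 124  83  63  66  71  65  63  73  65  72  66  69  67  62  65  64
   70  69  70  68  70  69  70  68  65  68  69  73  67  71]
 [ 93  83  61  65  67  72  67  69  66  70  72  70  67  69  73  70  73  68
   67  67  70  64  68  69  65  68  68  68  69  67  72  69]
 [ 70  66  67  69  70  68
[... 2916 characters left out ...]
50 45 52 52 51 45 56 46 50 46 54 43]
 [22 50 47 45 49 50 52 51 51 47 54 48 49 48 47 48]
 [42 47 50 47 53 52 46 48 50 55 48 51 46 47 54 50]
 [43 47 48 47 46 48 49 45 49 51 52 51 48 49 48 49]
 [51 47 50 47 48 49 35 31 30 49 53 49 49 52 51 51]
 [47 50 48 50 50 42 25 23 21 25 48 50 49 47 47 53]
 [49 46 54 52 46 27 27 24 24 24 29 45 51 53 51 47]
 [50 53 45 51 48 26 23 24 20 21 22 51 47 45 50 56]
 [53 51 46 45 49 48 26 16 25 23 49 49 51 50 49 50]
 [43 49 45 50 45 46 51 50 47 46 50 46 46 50 50 35]
 [51 51 49 51 48 52 51 45 51 54 50 46 47 50 36 21]
 [48 55 45 45 48 49 53 52 45 52 51 46 37 26 26 89]
 [55 54 51 51 48 51 40 48 49 48 46 25 25 90 92 90]
 [49 44 52 48 50 49 51 50 55 40 24 27 89 88 90 85]]
```

```bash
python3 - <<'E'
from h import *
print('well',uw(ray('top',316.3,234.2,.048)))
T=np.load('/tmp/top2.npz')['p'].astype(int)
m=((T.sum(2)<171)|(T.sum(2)>246))[226:244,308:326]
n,l,s,ce=cv2.connectedComponentsWithStats(m.astype(np.uint8));print(s,ce+[308,226])
go(347,-507,46)
E
```

```text
well [ 453.28644439 -329.69172783]
[[  0   0  18  18 218]
 [  2   2  13  13 106]] [[316.7293578  234.71100917]
 [316.02830189 234.06603774]]
shift [ 6.3  2.  99.1] rot [-0.04 -0.    0.03] now uwz [ 340.7 -505. ] 0.1451145425949824 F [0.08 0.25 0.75] 7.85
```

Well at (u, w) = (453, -330.5), which agrees with the geometry. Now I grasp the eyepiece.

{"method": "play_rows", "body": {"increments": [[[6,2,20],[0,0,0],0.3],[[6,2,50],[0,0,0],0.3],[[6,2,75],[0,0,0],0.3],[[6,2,92],[0,0,0],0.3],[[6,2,99],[0,0,0],0.3],[[6,2,99],[0,0,0],0.3],[[6,2,99],[0,0,0],0.45],[[6,2,99],[0,0,0],0.55],[[6,2,99],[0,0,0],0.65],[[6,2,99],[0,0,0],0.75],[[6,2,99],[0,0,0],0.8],[[6,2,99],[0,0,0],0.8],[[6,2,99],[0,0,0],0.8]], "grip_force": 25}}

```text
time: 9.15
ee_pos: [0.5678, -0.2374, 0.0476]
tcp_rot: [179.9, -0.1, 33.0]
wrist_force: [-0.2, 1.5, 6.0]
opening: 0.0301
grasp_force: 24.4
```

{"method": "play_rows", "body": {"increments": [[[0,0,-20],[0,0,0],0.8],[[0,0,-50],[0,0,0],0.8],[[0,0,-85],[0,0,0],0.8],[[0,0,-104],[0,0,0],0.8],[[0,0,-104],[0,0,0],0.8],[[0,0,-104],[0,0,0],0.8]]}}

```text
time: 9.75
ee_pos: [0.5672, -0.2374, 0.1499]
tcp_rot: [180.0, 0.0, 33.0]
wrist_force: [-0.9, 0.8, -1.2]
opening: 0.0298
grasp_force: 25.0
```

```bash
python3 - <<'E'
from h import *
p,d=camera('side');np.savez('/tmp/side3',p=p,d=d)
go(453,-330.5,150)
cv2.imwrite('pics/s3.png',cv2.resize(p[180:360,290:490,::-1],(660,594)))
E
```

```text
shift [ 106.8 -177.2   -0.9] rot [-0.07  0.05 -0.01] now uwz [ 346.2 -507.6] 0.1489794438763271 F [ 0.13  0.44 -0.74] 9.8
```

View pics/s3.png

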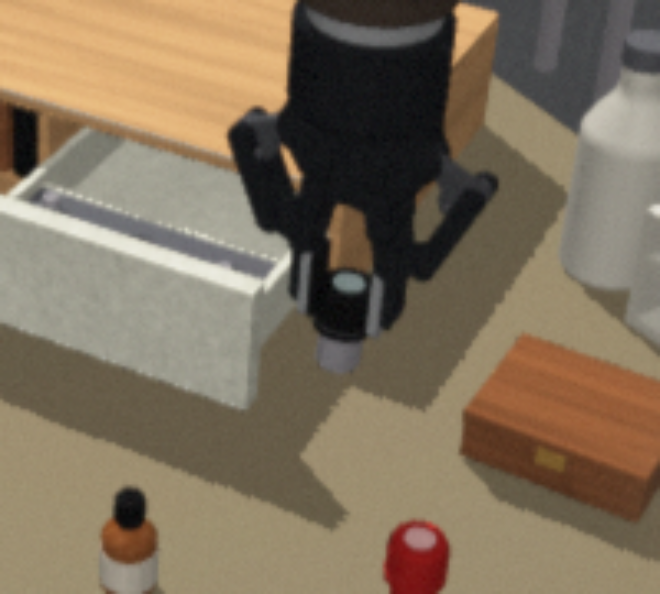

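The eyepiece is held upright between the pads (glass top at about side pixel (396,266), barrel at (393,288)). I check its offset from the TCP.

```bash
python3 - <<'E'
from h import *
S=np.load('/tmp/side3.npz');p=S['p'];c=cloud('side',S['d'])
o=telemetry.get_obs();print(uw(o['ee_pos']),o['ee_pos'][2])
g=p[258:274,386:407].astype(int);m=(g[...,1]>75)&(g[...,1]-g[...,0]>-5)
n,l,s,ce=cv2.connectedComponentsWithStats(m.astype(np.uint8))
for i in range(1,n):
    if s[i,4]>10: q=ce[i]+[386,258];print(s[i],q,[uw(ray('side',*q,z)).round(1) for z in(.150,.153)])
# barrel
w=c[280:294,384:402].reshape(-1,3);k=(w[:,2]>.095)&(w[:,2]<.128)
print('barrel pts',k.sum(),w[k].mean(0),uw(w[k].mean(0)),'zmin',w[k][:,2].min())
k=c[258:274,386:407].reshape(-1,3);z=k[:,2];print('top z',np.percentile(z[(z>.13)&(z<.17)],[50,90]))
E
```

```text
[ 346.15757247 -507.64955624] 0.1489794438763271
[ 5  5 10  6 47] [395.31914894 265.31914894] [array([ 351.1, -508.9]), array([ 347.1, -510.4])]
[16  6  4 10 32] [403.40625 268.59375] [array([ 349.3, -524.2]), array([ 345.3, -525.6])]
barrel pts 136 [ 0.56297369 -0.24391785  0.11423411] [ 339.30227893 -511.18416714] zmin 0.10055676339066451
top z [0.15229311 0.16065999]
```

{"method": "play_rows", "body": {"increments": [[[22,-37,0],[0,0,0],0.8],[[44,-74,0],[0,0,0],0.8],[[66,-111,0],[0,0,0],0.8],[[88,-148,0],[0,0,0],0.8],[[102,-171,0],[0,0,0],0.8],[[106,-177.7,0],[0,0,0],0.8],[[106,-177.7,0],[0,0,0],0.8],[[106,-177.7,20],[0,0,0],0.8],[[106,-177.7,40],[0,0,0],0.8],[[106,-177.7,47],[0,0,0],0.8],[[106,-177.7,47],[0,0,0],0.8],[[106,-177.7,47],[0,0,0],0.8]]}}

```text
time: 11.0
ee_pos: [0.5595, -0.0312, 0.1038]
tcp_rot: [180.0, -0.0, 32.9]
wrist_force: [0.1, -0.0, -0.6]
opening: 0.03
grasp_force: 25.1
```

```bash
python3 - <<'E'
from h import *
go(451.8,-330,71)
p,d=camera('side');np.savez('/tmp/side4',p=p,d=d)
cv2.imwrite('pics/s4.png',cv2.resize(p[170:300,260:420,::-1],(720,585),interpolation=cv2.INTER_CUBIC))
E
```

```text
shift [-0.4 -0.9 32.8] rot [ 0.01 -0.01 -0.06] now uwz [ 452.2 -330.9] 0.10379730822382419 F [ 0.14 -0.02 -0.55] 11.0
```

View pics/s4.png

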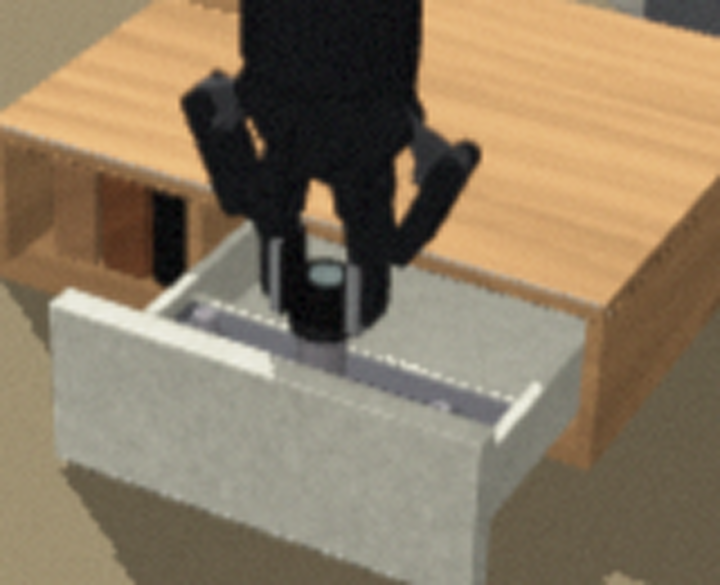

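The eyepiece hangs just above the middle well at (320,320) in the crop, behind the front and between the objectives. I lower it gently.

{"method": "play_rows", "body": {"increments": [[[-0.4,-0.5,4],[0,0,0],0.8],[[-0.4,-0.5,7],[0,0,0],0.8],[[-0.4,-0.5,9],[0,0,0],0.8],[[-0.4,-0.5,11],[0,0,0],0.8],[[-0.4,-0.5,12],[0,0,0],0.8],[[-0.4,-0.5,12],[0,0,0],0.8]]}}

```text
time: 11.65
ee_pos: [0.5586, -0.0303, 0.0911]
tcp_rot: [-180.0, 0.0, 33.0]
wrist_force: [-0.5, -0.1, -0.3]
opening: 0.0302
grasp_force: 25.1
```

{"method": "play_rows", "body": {"increments": [[[0,0,1.5],[0,0,0],0.8],[[0,0,3],[0,0,0],0.8],[[0,0,4.5],[0,0,0],0.8],[[0,0,6],[0,0,0],0.8],[[0,0,6],[0,0,0],0.8]]}}

```text
time: 12.15
ee_pos: [0.5585, -0.0303, 0.085]
tcp_rot: [-180.0, 0.0, 33.0]
wrist_force: [-1.4, 0.8, -0.1]
opening: 0.0299
grasp_force: 25.1
```

{"method": "play_rows", "body": {"increments": [[[0,-0.3,2],[0,0,0],0.8],[[0,-0.3,4],[0,0,0],0.8],[[0,-0.3,6],[0,0,0],0.8],[[0,-0.3,7],[0,0,0],0.8],[[0,-0.3,7],[0,0,0],0.8]]}}

```text
time: 12.65
ee_pos: [0.5584, -0.0301, 0.078]
tcp_rot: [-180.0, 0.0, 33.0]
wrist_force: [0.1, -0.1, -0.6]
opening: 0.0296
grasp_force: 25.1
```

{"method": "play_rows", "body": {"increments": [[[0,0,1],[0,0,0],0.8],[[0,0,2],[0,0,0],0.8],[[0,0,3],[0,0,0],0.8],[[0,0,4],[0,0,0],0.8],[[0,0,5],[0,0,0],0.8],[[0,0,5],[0,0,0],0.8]]}}

```text
time: 13.25
ee_pos: [0.5585, -0.0301, 0.0731]
tcp_rot: [-180.0, 0.0, 33.0]
wrist_force: [-0.1, -0.2, -0.9]
opening: 0.0296
grasp_force: 25.1
```

{"method": "play_rows", "body": {"increments": [[[0,0,0.7],[0,0,0],0.8],[[0,0,1.4],[0,0,0],0.8],[[0,0,1.4],[0,0,0],0.8]]}}

```text
time: 13.55
ee_pos: [0.5586, -0.0301, 0.072]
tcp_rot: [180.0, -0.0, 33.0]
wrist_force: [-0.3, 0.3, -0.7]
opening: 0.0299
grasp_force: 25.1
```

{"method": "play_rows", "body": {"increments": [[[0,0,0.6],[0,0,0],0.8],[[0,0,1.2],[0,0,0],0.8],[[0,0,1.2],[0,0,0],0.8]]}}

```text
time: 13.85
ee_pos: [0.5588, -0.03, 0.0717]
tcp_rot: [180.0, -0.1, 33.0]
wrist_force: [-2.9, 0.8, 6.8]
opening: 0.03
grasp_force: 25.4
```

The eyepiece is seated (7 N upward at the expected height). I let go and lift.

{"method": "play_rows", "body": {"increments": [[[0,0,-0.5],[0,0,0],0.6],[[0,0,-0.5],[0,0,0],0.5],[[0,0,-0.5],[0,0,0],0.45],[[0,0,-0.5],[0,0,0],0.45],[[0,0,-0.5],[0,0,0],0.45],[[0,0,-10],[0,0,0],0.45],[[0,0,-35],[0,0,0],0.45],[[0,0,-75],[0,0,0],0.45],[[-40,0,-80],[0,0,0],0.8],[[-85,0,-80],[0,0,0],1],[[-130,0,-80],[0,0,0],1],[[-175,0,-80],[0,0,0],1],[[-175,0,-80],[0,0,0],1],[[-175,0,-80],[0,0,0],1]]}}

```text
time: 15.25
ee_pos: [0.4117, -0.1259, 0.1518]
tcp_rot: [179.9, -0.1, 32.9]
wrist_force: [-0.1, -0.1, 1.2]
opening: 0.0004
grasp_force: 0.0
```

```bash
python3 - <<'E'
from h import *
go(360,-330.5,65)
p,d=camera('top');q,e=camera('side')
c=cloud('top',d);
cv2.imwrite('pics/s5.png',np.hstack([cv2.resize(p[180:300,260:380,::-1],(390,390)),cv2.resize(q[180:300,280:400,::-1],(390,390))]))
w=c[222:250,302:334].reshape(-1,3);k=(w[:,2]>.065)&(w[:,2]<.082);print(k.sum(),uw(w[k].mean(0)),np.median(w[k][:,2]))
E
```

```text
shift [83.2  0.4 86.9] rot [ 0.09 -0.08 -0.11] now uwz [ 276.7 -329.8] 0.15177276819849556 F [-0.12 -0.13  1.22] 15.25
143 [ 451.34397256 -329.93948796] 0.07543718127344715
```

View pics/s5.png

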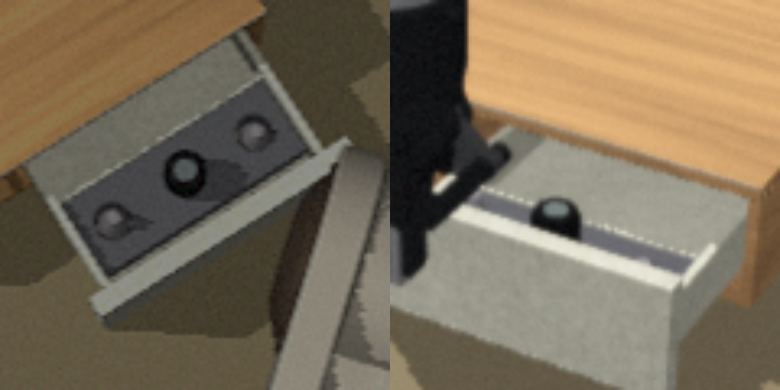

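The eyepiece sits down in the middle well (top at about 75 mm, as expected) and both objectives are in place. Next I push the drawer shut.

{"method": "play_rows", "body": {"increments": [[[20,0,30],[0,0,0],1],[[45,0,60],[0,0,0],1],[[70,0,82],[0,0,0],1],[[88,0,87],[0,0,0],1],[[93,0,87],[0,0,0],1],[[93,0,87],[0,0,0],1],[[96,0,87],[0,0,0],1],[[99,0,87],[0,0,0],1],[[102,0,87],[0,0,0],1],[[105,0,87],[0,0,0],1],[[108,0,87],[0,0,0],1],[[112,0,87],[0,0,0],1],[[116,0,87],[0,0,0],1],[[120,0,87],[0,0,0],1],[[125,0,87],[0,0,0],1],[[130,0,87],[0,0,0],1],[[135,0,87],[0,0,0],1],[[140,0,87],[0,0,0],1],[[145,0,87],[0,0,0],1],[[150,0,87],[0,0,0],1]]}}

```text
time: 17.35
ee_pos: [0.5379, -0.0434, 0.0636]
tcp_rot: [-180.0, 0.0, 33.0]
wrist_force: [-3.1, -1.0, 1.7]
opening: 0.0001
grasp_force: 0.0
```

```bash
python3 - <<'E'
from h import *
go(470,-330.5,65)
E
```

```text
shift [42.5  1.1 -1.4] rot [-0.01  0.01 -0.  ] now uwz [ 427.5 -329.4] 0.06364938766068416 F [-3.05 -1.04  1.7 ] 17.35
```

{"method": "play_rows", "body": {"increments": [[[5,0,0],[0,0,0],1],[[10,0,0],[0,0,0],1],[[15,0,0],[0,0,0],1],[[20,0,0],[0,0,0],1],[[25,0,0],[0,0,0],1],[[29,0,0],[0,0,0],1],[[33,0,0],[0,0,0],1],[[36,0,0],[0,0,0],1],[[39,0,0],[0,0,0],1],[[42,0,0],[0,0,0],1],[[44,0,0],[0,0,0],1],[[46,0,0],[0,0,0],1],[[48,0,0],[0,0,0],1],[[49,0,0],[0,0,0],1],[[50,0,0],[0,0,0],1],[[51,0,0],[0,0,0],1],[[52,0,0],[0,0,0],1],[[53,0,0],[0,0,0],1],[[53,0,0],[0,0,0],1]]}}

```text
time: 19.25
ee_pos: [0.5821, -0.0147, 0.0637]
tcp_rot: [-180.0, -0.0, 33.0]
wrist_force: [-3.0, -0.1, -0.8]
opening: -0.0001
grasp_force: 0.0
```

```bash
python3 - <<'E'
from h import *
go(484.5,-330.5,65)
E
```

```text
shift [ 4.3  1.1 -1.3] rot [-0.   -0.01 -0.  ] now uwz [ 480.2 -329.4] 0.06365009993954955 F [-3.03 -0.09 -0.79] 19.25
```

{"method": "play_rows", "body": {"increments": [[[1,0,0],[0,0,0],1],[[2,0,0],[0,0,0],1],[[3,0,0],[0,0,0],1],[[3,0,0],[0,0,0],1]]}}

```text
time: 19.65
ee_pos: [0.5848, -0.0131, 0.0637]
tcp_rot: [180.0, -0.0, 33.0]
wrist_force: [-2.6, -0.2, -0.6]
opening: 0.0001
grasp_force: 0.0
```

{"method": "play_rows", "body": {"increments": [[[0.4,0,0],[0,0,0],1],[[0.7,0,0],[0,0,0],1],[[0.7,0,0],[0,0,0],1]]}}

```text
time: 19.95
ee_pos: [0.585, -0.0129, 0.0637]
tcp_rot: [-180.0, 0.0, 33.0]
wrist_force: [-3.8, -2.2, -0.1]
opening: -0.0
grasp_force: 0.0
```

{"method": "play_rows", "body": {"increments": [[[0.25,0,0],[0,0,0],1],[[0.5,0,0],[0,0,0],1],[[0.5,0,0],[0,0,0],1]]}}

```text
time: 20.25
ee_pos: [0.5851, -0.0129, 0.0637]
tcp_rot: [180.0, 0.1, 33.0]
wrist_force: [-5.7, -3.7, 2.0]
opening: 0.0001
grasp_force: 0.0
```

The end stop is felt again (6.8 N). I back off slowly so that it can latch.

{"method": "play_rows", "body": {"increments": [[[-3,0,0],[0,0,0],1],[[-7,0,0],[0,0,0],1],[[-12,0,0],[0,0,0],1],[[-20,0,0],[0,0,0],1],[[-40,0,-5],[0,0,0],1],[[-75,0,-20],[0,0,0],1],[[-115,0,-50],[0,0,0],1],[[-155,0,-80],[0,0,0],1],[[-190,0,-90],[0,0,0],1],[[-190,0,-90],[0,0,0],1],[[-190,0,-90],[0,0,0],1],[[-190,0,-90],[0,0,0],1]]}}

```text
time: 21.45
ee_pos: [0.4265, -0.1158, 0.1533]
tcp_rot: [-180.0, -0.0, 33.0]
wrist_force: [-0.6, 0.8, -0.6]
opening: 0.0001
grasp_force: 0.0
```

```bash
python3 - <<'E'
from h import *
p,d=camera('top');q,e=camera('side')
cv2.imwrite('pics/s6.png',np.hstack([cv2.resize(p[180:300,260:380,::-1],(390,390)),cv2.resize(q[180:360,280:460,::-1],(390,390))]))
c=cloud('top',d);z=c[...,2];P=p.astype(int)
wh=((P.max(2)-P.min(2)<45)&(P.min(2)>90)&(z>.06)&(z<.1));wh[:185]=0;wh[280:]=0;wh[:,:255]=0;wh[:,352:]=0
print(uw(c[wh].mean(0)), 'before',uw(np.array([.59273,-.0075])))
E
```

```text
[ 493.00530152 -329.18542787] before [ 493.02041298 -329.11392448]
```

View pics/s6.png

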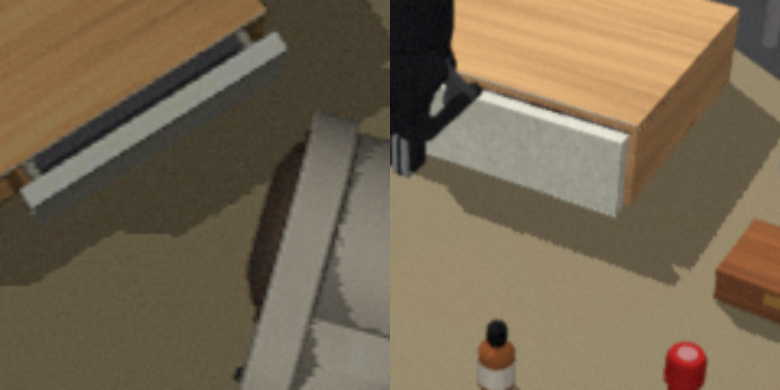

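The drawer is latched at its original place (493.0 mm both before and after), and the arm is clear of everything.

```bash
python3 -c "
from workcell import workorder;print(workorder.job_done())"
```

```text
the job is handed in; nothing more can be done
None
```

The eyepiece is seated in the middle well, the drawer is shut and holding on its latch, and I've handed the job in at about 21.5 s of the 70 s allowed; the hand-in returned no verdict.

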